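# Clear the spent ant-bait station with the flat lifter

## Robot

A 6-joint arm with a two-finger parallel gripper is mounted at the origin on the work surface. World frame = base frame: x ahead of the robot, y to its left, z up, the work surface at z = 0. Lengths are in m, angles in rad, forces in N, time in s.
With the tool pointing down it reaches from about 0.4 to 0.925 m from the base axis. Payload 3.4 kg.
Tool frame: the origin (TCP) lies at the very end of the fingers, on their centre line; the grasp point (between the pads) lies 19 mm behind it; z points along the fingers, y is the direction in which the jaws open and shut (so a half turn about z gives the same grasp; the last joint's range is limited). The gripper opens to 85 mm and grips with 20 to 120 N. Pads are 22 mm wide; open, the fingers measure 114 mm over their backs; the gripper's body (76 mm by 85 mm) begins 54 mm behind the grasp point. The pads swing forward as they close: fully open they stand 13 mm farther back than shut.
Start: joints at [-1.417, 0.307, 1.506, -0, 1.328, -0.073], TCP at [0.129, -0.56, 0.231] pointing down, gripper open.
Joint ranges: [-3.12, 3.12], [-1.05, 2.28], [0.14, 2.33], [-1.42, 4.57], [0.1, 2.73], [-2.68, 2.68]. Speed limits (rad/s): [2.57, 2.57, 3.14, 3.14, 3.14, 3.14].

## Interface

Orientations are given as a 3x3 rotation matrix whose columns are the frame's x, y, z axes.
In Python, from station import r, viewer gives the robot as it stands.
- The arm moves only by the tool jog_arm, never from a script. Its arguments are lists of equal length, an entry for each row: "translation": the shift along the tool's x, y, z in m, a list of three; "rot": the turn, a rotation vector about the tool's x, y, z in rad, a list of three; "fingers": the closure, from 0 (fully open) to 1 (shut). A call has 1 to 12 rows; each row shifts and turns the pose as measured when the row begins, along the tool's axes as they then stand; what a row does not reach is not made up. A row lasts 1/10 s, in which the tool goes at most 50 mm and 8.59 degrees, less where a joint would pass 70% of its speed; a pose out of reach is approached as far as the arm can. A call with a gripper value outside its range is refused whole. The fingers move at their own pace and stop on an object; "squeeze" is the grip in N (left out, the last holds). Time passes only in rows, so rows that do not move let the fingers close. It gives the time, the measured TCP pose, the force and the opening at its end, in the units of the state.
- r.state(): the state, without advancing time (a new reading comes with each control period).
- viewer.read_camera(name): name is "scene" or "top"; returns a dict with "image" (384x512x3 uint8, red, green, blue), "intrinsics" (3x3 intrinsics, pixels), "dist_coeffs" ([k1, k2, p1, p2, k3] as OpenCV has them; the pictures are not rectified), "position" and "orientation" of the camera in the world. Camera axes: x right, y down, z forward; pixel columns grow to the right and rows downward; lengths in m; the calibration is good to about 2 mm. A picture is of the moment at which its call begins. There is no depth.
- r.job_done(): hands the job in, once; it reports no verdict.
The state is a dict: "t": time; "joints": joint angles; "qd": joint speeds; "joint_torque": joint torques, N m; "tool_pos": TCP position; "orientation": TCP orientation; "force": force on the tool from outside, world axes, zero at the start; "moment": the same for the moment, N m; "finger_gap": finger opening in m.
Only numpy, scipy, OpenCV 4.12 (cv2) and the standard library are available. Lean on these libraries where they do the work, as an engineer would, in place of code of your own. Each camera call takes 0.05 s, during which the arm holds its last target.

## Task

Pick up the blue-handled lifter, slide its steel blade under the orange (spent) ant-bait station, lift it and carry it over to the white tray, then tilt the lifter nose-down low over the tray so that the station slides off and ends lying flat inside it, right way up. Do not let the gripper's fingers touch the orange station, do not drop it from a height, and leave the green (fresh) station where it is. Finally lay the lifter back down on the ledge, clear of the tray and of the stations, standing level as it was.

Things in the scene. Friction and masses are not known exactly. Their poses are not given: they have to be found in the camera images.
- spent_station: Spent ant-bait station: flat orange plastic square, black disc and 2 black ribs on top, 76 (its x) x 72 (y) x 16 mm high, 50 g. Origin: centre of underside, z up. A 7 mm plate on two runners 5 mm wide, 9 mm high along its y edges: a tunnel 62 mm wide, 9 mm high runs under it along x, open at both ends; the ribs lie across the tunnel's ends. Its x points away from the robot within 15 degrees.
- fresh_station: Fresh ant-bait station: same shape, size and origin as the spent one, but green with a white disc and ribs. Bystander, to be left where it is.
- lifter_grip (a point): Centre of the lifter's blue handle, 47 mm above the lifter's underside; near the balance point. x forward to the blade, y left, z up. The handle is a bar 110 mm long (x), 24 mm wide (y), 26 mm high: grip it across its width here. A rear foot (24 mm wide) under it, 42 to 52 mm behind this point, reaches down to the underside.
- lifter: The lifter, 160 g. Origin: underside level, 47 mm under the handle's centre; x forward. Steel blade: flat, 2.5 mm thick, 42 mm wide, bottom at z 0, from x 73 to 155 mm (front edge). A 22 mm high heel plate crosses it at x 73: a station is fully on with its centre at x 111 to 118. Slippery: a station slides off at 14 to 20 degrees tilt. Starts level on the ledge, blade away from the robot within 15 degrees.
- tray: White square metal tray, 190 x 190 mm outside, rim 12 mm high, walls 4 mm, floor 4 mm thick; loose, 0.8 kg. Origin at the centre of its underside, x and y along its sides, z up.
Not all that is in view belongs to the job. What is shaped like the lifter but pink is not meant. There is more than one size of the spent_station; the one meant has the size given above.

How it is judged:
On the way, in this order (a step that is already met when the one before it is completed fails the run):
1. the orange station is lifted clear of the ledge on the lifter's blade (height (world z) of spent_station above 0.03 m and contact force between lifter and spent_station above 0.1 N and angle between spent_station's own z axis and vertical below 0.25 rad), for 0.2 s.
2. the lifter is tilted by more than 10 degrees with the orange station over the tray (angle between lifter's own z axis and vertical above 0.175 rad and horizontal distance between spent_station and tray below 0.11 m), for 0.05 s.
At the end, for the whole second after the job is handed in: Orange station flat, right way up and at rest on the tray floor (centre within 70 mm of the tray's, 7 degrees); lifter level and at rest on the ledge (8 mm, 7 degrees), touching neither station nor tray; green station within 20 mm of its start (horizontal distance between spent_station and tray below 0.07 m and z of spent_station in the frame of tray between 0 and 0.009 m and angle between each of spent_station, lifter's own z axis and vertical below 0.12 rad and linear speed of each of spent_station, lifter below 0.03 m/s and height (world z) of lifter below 0.008 m and contact force between lifter and spent_station below 0.05 N and contact force between lifter and tray below 0.05 N and contact force between lifter and fresh_station below 0.05 N and distance of fresh_station from where it was at the start of the episode below 0.02 m).
It fails at once if the gripper's fingers touch the orange station (contact force between the fingers and spent_station above 0.3 N).
It fails at once if the green station is moved by 20 mm or more (distance of fresh_station from where it was at the start of the episode above 0.02 m).
It fails at once if the orange station is dropped from a height (falling free, faster than 0.6 m/s, more than 60 mm above the ledge) (height (world z) of spent_station above 0.06 m and contact force between lifter and spent_station below 0.005 N and linear speed of spent_station above 0.6 m/s).
It also fails if it takes over 58 s, if anything falls off the work surface, if the arm or the gripper's body presses on something with over 40 N, if the wrist force passes 120 N, or if a joint passes its speed limit or range.

## Working session

There is one attempt and no reset: what is moved stays moved. The work goes in short steps, Python scripts to look and compute and a tool call to move; the robot and the scene stay as the last step left them, time stands still between calls to the robot, and variables do not carry over. Pictures are saved under pics/ and viewed, and the job is handed in when it is done.

Besides the shell and the picture viewer there is one more tool, called after "Request:" as name(argument=value, ...) on one line, values as JSON. jog_arm: Moves the arm, as the interface text tells. Its arguments: {"type":"object","properties":{"translation":{"type":"array"},"rot":{"type":"array"},"fingers":{"type":"array"},"squeeze":{"type":"number"}},"required":["translation","rot","fingers"]}

```bash
ls; mkdir -p pics
python3 - <<'E'
from station import r, viewer
import cv2,pickle
for n in("scene","top"):
    d=viewer.read_camera(n); pickle.dump(d,open(f"{n}0.pkl","wb"))
    cv2.imwrite(f"pics/{n}0.png",cv2.resize(d["image"][:,:,::-1],(800,600),interpolation=cv2.INTER_CUBIC))
    print(n,d["intrinsics"],d["dist_coeffs"],d["position"],d["orientation"])
s=r.state();print({k:s[k] for k in("t","tool_pos","orientation","force","finger_gap")})
E
```

```text
pics
scene [[358.45631804   0.         253.61140479]
 [  0.         358.45631804 197.4411888 ]
 [  0.           0.           1.        ]] [-0.10350702  0.          0.          0.          0.        ] [ 0.84505261 -0.54434291  0.59864108] [[ 0.89524264  0.30019879 -0.32927389]
 [ 0.44523169 -0.57350965  0.68764484]
 [ 0.0175884  -0.76221215 -0.64708831]]
top [[457.96344574   0.         253.93750715]
 [  0.         457.96344574 194.52101608]
 [  0.           0.           1.        ]] [-0.18161497  0.          0.          0.          0.        ] [0.34710873 0.02568342 1.06721469] [[-0.07221141 -0.97346218  0.21715637]
 [-0.99737068  0.07181004 -0.00974957]
 [-0.00610317 -0.21728943 -0.97608814]]
{'t': 0.1, 'tool_pos': array([ 0.12915307, -0.55964248,  0.23046439]), 'orientation': array([[ 9.74396727e-01,  2.24835314e-01, -3.17040214e-04],
       [ 2.24835511e-01, -9.74394967e-01,  1.85486796e-03],
       [ 1.08117431e-04, -1.87865917e-03, -9.99998229e-01]]), 'force': array([ 0.91250555, -0.79951278, -0.37955463]), 'finger_gap': 0.08562959708645598}
```

View pics/scene0.png

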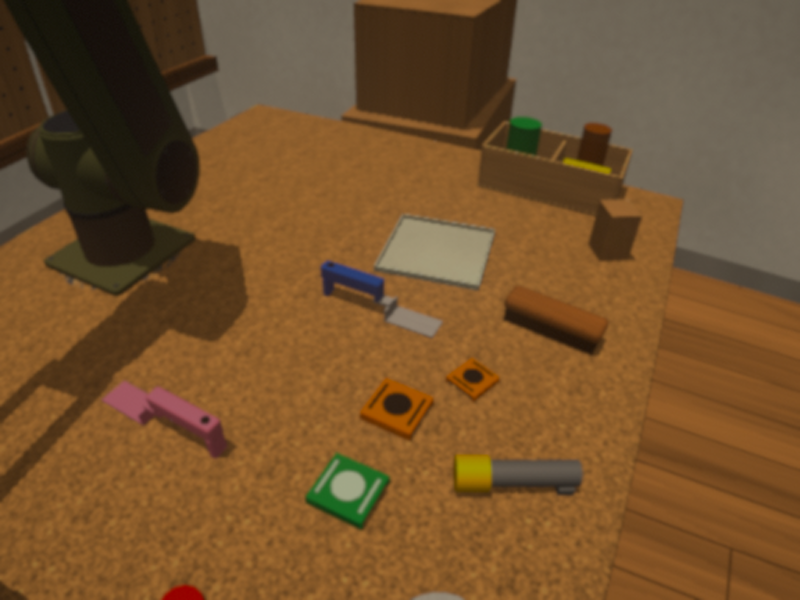

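View pics/top0.png

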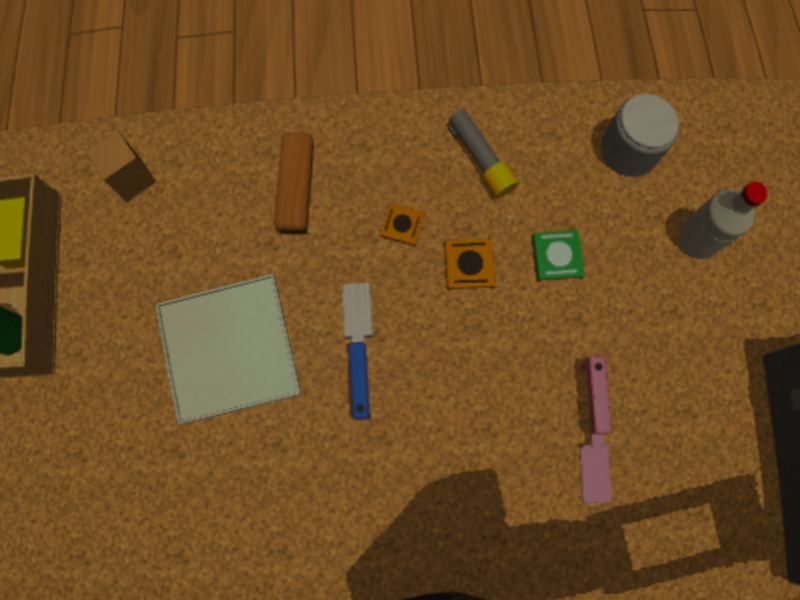

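Candidates, in 800x600 top-picture pixels:
- Orange stations: the large one at (470,263) and the small one at (402,224).
- Lifters: blue at (359,350) and pink at (597,430), which is not meant.
- The flashlight, the brown block and the green station at (559,255) are not the target.

I'll measure the sizes to choose, then check a close crop.

```bash
cat > h.py <<'E'
import numpy as np,cv2
def rays(d,uv):
    uv=np.asarray(uv,float).reshape(-1,1,2)
    n=cv2.undistortPoints(uv,d["intrinsics"],d["dist_coeffs"]).reshape(-1,2)
    return np.c_[n,np.ones(len(n))]@np.array(d["orientation"]).T
def plane(d,uv,z):
    w=rays(d,uv);p=np.array(d["position"]);return (p+w*((z-p[2])/w[:,2])[:,None])[:,:2]
def masks(im):
    h=cv2.cvtColor(im,cv2.COLOR_RGB2HSV);H,S,V=[h[:,:,i].astype(int) for i in range(3)]
    return dict(orange=(H>=8)&(H<=20)&(S>225)&(V>130), green=(H>45)&(H<80)&(S>120)&(V>60),
      blue=(H>105)&(H<130)&(S>120)&(V>50), steel=(S<60)&(V>110), tray=(S<75)&(V>120)&(H>20)&(H<90))
def comps(m,amin=80):
    n,l,s,c=cv2.connectedComponentsWithStats(m.astype(np.uint8),connectivity=4)
    for i in range(1,n):
        if s[i,4]>=amin: yield l==i,s[i],c[i]
def rect(d,m,z):
    c=max(cv2.findContours(m.astype(np.uint8),cv2.RETR_EXTERNAL,cv2.CHAIN_APPROX_NONE)[0],key=len)
    P=plane(d,cv2.convexHull(c).reshape(-1,2),z)
    (x,y),(w,h),a=cv2.minAreaRect((P*1000).astype(np.float32))
    return round(x,1),round(y,1),round(w,1),round(h,1),round(a,1)
E
python3 - <<'E'
import pickle,cv2,numpy as np
from h import *
for n in("top","scene"):
    d=pickle.load(open(n+"0.pkl","rb"))
    for k,m in masks(d["image"]).items():
        z=dict(orange=.016,green=.016,blue=.06,steel=.0025,tray=.012)[k]
        for mm,s,c in comps(m): print(n,k,s,c.round(1),rect(d,mm,z))
d=pickle.load(open("top0.pkl","rb"));im=d["image"][120:280,90:390,::-1]
cv2.imwrite("pics/crop.png",cv2.resize(im,(790,421),interpolation=cv2.INTER_CUBIC))
E
```

```text
top orange [250 131  21  11  92] [259.1 135.2] (724.9, -8.6, 50.9, 19.3, 72.0)
top orange [244 142  22  14  98] [254.8 149.8] (694.9, 3.0, 52.0, 22.2, 69.1)
top orange [286 153  31  31 471] [300.6 167.8] (638.1, -100.9, 68.9, 74.8, 88.0)
top green [342 148  32  31 497] [357.  163.3] (640.9, -238.8, 71.3, 74.9, 89.3)
top blue [224 219  12  49 444] [229.2 242.6] (466.0, 78.1, 21.3, 107.1, 89.7)
top steel [399  61  34  33 899] [415.6  76.8] (869.5, -431.3, 90.9, 94.9, 80.0)
top steel [350 155  16  15 193] [357.4 162.1] (646.6, -243.0, 37.9, 35.7, 86.0)
top steel [ 103  177   89   93 5758] [146.4 224.2] (533.0, 279.9, 186.2, 189.7, 10.5)
top steel [220 181  18  38 562] [228.  198.8] (576.2, 77.2, 38.6, 88.9, 89.9)
top tray [399  61  34  32 856] [415.6  76.7] (865.3, -427.3, 90.0, 92.2, 80.0)
top tray [350 155  16  15 198] [357.6 162. ] (643.9, -240.8, 37.6, 35.4, 86.0)
top tray [ 103  177   88   92 5709] [146.2 223.6] (532.6, 274.9, 183.2, 182.4, 10.4)
scene orange [286 229  33  25 272] [302.  241.6] (710.0, -7.9, 55.6, 53.1, 69.6)
scene orange [231 242  46  36 626] [253.7 259.9] (637.2, -102.9, 72.0, 75.2, 88.1)
scene green [327  75  19   8 125] [335.9  78.7] (510.6, 945.8, 83.0, 78.1, 31.3)
scene green [196 291  53  47 769] [222.8 314.7] (642.5, -243.5, 74.2, 74.2, 89.5)
scene blue [207 169  37  14 177] [226.  175.6] (468.8, 71.4, 19.3, 102.7, 88.9)
scene steel [ 139    0   87   75 4684] [187.2  34.1] (-568.5, 1404.0, 509.5, 1646.1, 32.7)
scene steel [  327     0   185   179 16278] [429.1  83.7] (750.4, 1702.7, 975.5, 2502.1, 17.0)
scene steel [249 197  32  17 264] [264.4 205.3] (578.7, 74.7, 75.8, 33.1, 0.1)
scene steel [213 302  20  18 281] [222.4 310.4] (636.2, -232.9, 36.0, 37.0, 28.9)
scene tray [ 241  140   74   43 2142] [279.8 160.4] (536.7, 269.8, 183.6, 176.1, 10.1)
scene tray [212 302  21  18 312] [222.2 310.5] (638.8, -238.2, 37.5, 36.2, 27.5)
```

View pics/crop.png

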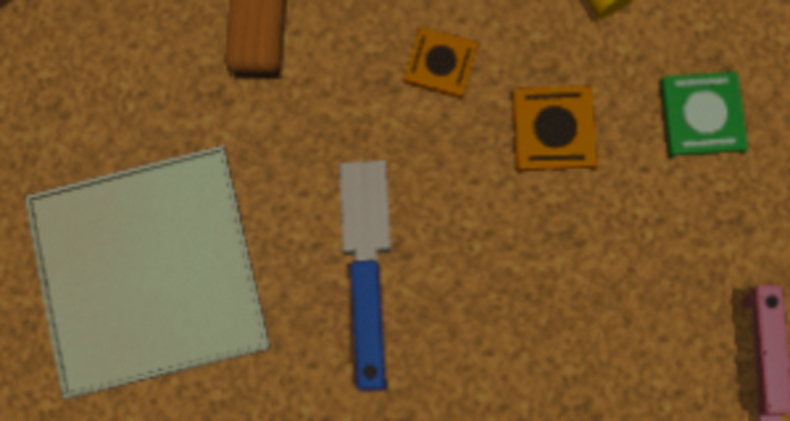

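The close crop shows the large orange station at (555,127), measured 69–75 mm a side. It matches 76x72, while the small one at (440,61) is about 50 mm. The blue lifter is at (365,270) with its blade pointing away from the robot.

Estimates in mm: lifter grip (466,78) with yaw about -0.4°, station (638,-102) with yaw about -2°, tray (533,278) with yaw about 10.5°. Next I'll align the tool and approach.

Request:
jog_arm(translation=[[0,0,0],[0,0,0],[0.033,-0.03,0],[0.033,-0.03,0],[0.033,-0.03,0],[0.033,-0.03,0],[0.033,-0.03,0],[0.033,-0.03,0],[0.033,-0.03,0],[0.033,-0.03,0],[0.033,-0.03,0]], rot=[[0,0,0.117],[0,0,0.117],[0,0,0],[0,0,0],[0,0,0],[0,0,0],[0,0,0],[0,0,0],[0,0,0],[0,0,0],[0,0,0]], fingers=[0,0,0,0,0,0,0,0,0,0,0], squeeze=80)

```text
t: 1.2
tool_pos: [0.4361, -0.2891, 0.2256]
orientation: [[1.0, -0.03, -0.005], [-0.03, -1.0, 0.007], [-0.005, -0.007, -1.0]]
force: [0.4, -0.2, 0.2]
finger_gap: 0.0854
```

Request:
jog_arm(translation=[[0.003,-0.041,0.003],[0.003,-0.041,0.003],[0.003,-0.041,0.003],[0.003,-0.041,0.003],[0.003,-0.041,0.003],[0.003,-0.041,0.003],[0.003,-0.041,0.003],[0.003,-0.041,0.003],[0.003,-0.041,0.003],[0,0,0]], rot=[[0,-0.005,-0.023],[0.007,0,0],[0,0,0],[0,0,0],[0,0,0],[0,0,0],[0,0,0],[0,0,0],[0,0,0],[0,0,0]], fingers=[0,0,0,0,0,0,0,0,0,0])

```text
t: 2.2
tool_pos: [0.4684, 0.0983, 0.199]
orientation: [[1.0, -0.0, -0.011], [0.0, -1.0, 0.016], [-0.011, -0.016, -1.0]]
force: [0.1, -0.6, 0.2]
finger_gap: 0.085
```

```bash
cat > st.py <<'E'
from station import r
import sys,json,numpy as np
from scipy.spatial.transform import Rotation as R
# target: x y z heading(deg) pitch nose-down(deg)  -> delta in tool frame
s=r.state();p=s["tool_pos"];O=np.array(s["orientation"])
print("t",round(s["t"],2),"pos",np.round(p,4),"F",np.round(s["force"],1),"gap",round(s["finger_gap"],4))
h=np.degrees(np.arctan2(O[1,0],O[0,0]));pt=np.degrees(-np.arcsin(O[2,0]));print("heading %.2f pitch %.2f roll %.2f"%(h,pt,np.degrees(np.arcsin(O[2,1]))))
if len(sys.argv)>3:
    a=[float(v) for v in sys.argv[1:]]
    T=(R.from_euler("zyx",[a[3],a[4],0],degrees=True)*R.from_euler("x",180,degrees=True)).as_matrix()
    print("d_tool",np.round(O.T@(np.array(a[:3])-p),4),"rot",np.round(R.from_matrix(O.T@T).as_rotvec(),4))
E
python3 st.py .466 .078 .028 -0.4 0
```

```text
t 2.2 pos [0.4684 0.0983 0.199 ] F [ 0.1 -0.6  0.2] gap 0.085
heading 0.00 pitch 0.63 roll -0.91
d_tool [-0.0006  0.023   0.1707] rot [-0.0159  0.011   0.0069]
```

Request:
jog_arm(translation=[[-0.0005,0.01,0.01],[-0.001,0.01,0.02],[0,0,0.03],[0,0,0.03],[0,0,0.02],[0,0,0.01],[0,0,0]], rot=[[-0.016,0.011,0.007],[0,0,0],[0,0,0],[0,0,0],[0,0,0],[0,0,0],[0,0,0]], fingers=[0,0,0,0,0,0,0])

```text
t: 2.9
tool_pos: [0.4668, 0.0756, 0.0752]
orientation: [[1.0, -0.002, 0.001], [-0.002, -1.0, -0.004], [0.001, 0.004, -1.0]]
force: [-0.1, 0.9, -0.2]
finger_gap: 0.0855
```

```bash
python3 st.py .466 .078 .028 -0.4 0
```

```text
t 2.9 pos [0.4668 0.0756 0.0752] F [-0.1  0.9 -0.2] gap 0.0855
heading -0.12 pitch -0.06 roll 0.20
d_tool [-0.0008 -0.0026  0.0472] rot [ 0.0035 -0.0011  0.0049]
```

```bash
cat > look.py <<'E'
from station import viewer
import cv2,pickle,sys
for n in sys.argv[2:]:
    d=viewer.read_camera(n); t=n+sys.argv[1]; pickle.dump(d,open(t+".pkl","wb"))
    cv2.imwrite(f"pics/{t}.png",cv2.resize(d["image"][:,:,::-1],(800,600),interpolation=cv2.INTER_CUBIC))
E
python3 look.py 1 scene
```

```text
(no output)
```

View pics/scene1.png

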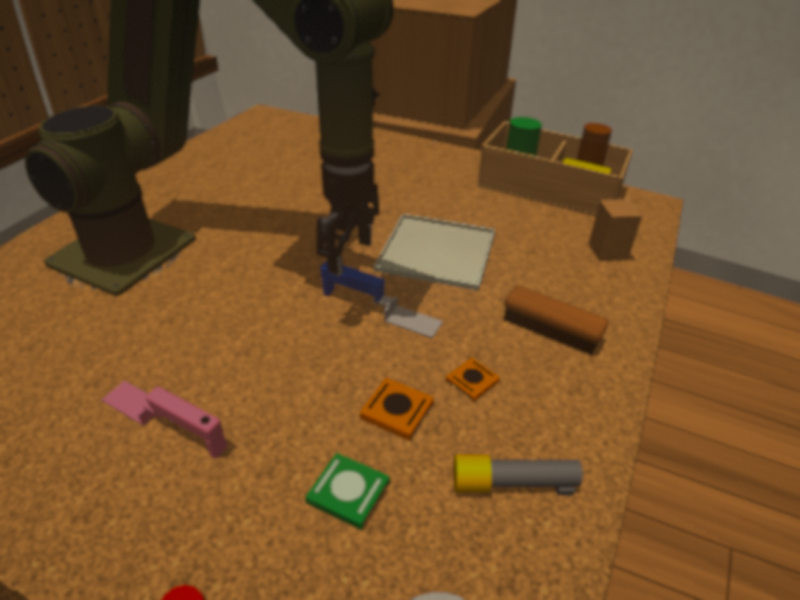

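The fingers straddle the handle at about (350,260). I'll descend and close.

Request:
jog_arm(translation=[[-0.001,-0.002,0.015],[0,0,0.015],[0,0,0.01],[0,0,0.005],[0,0,0],[0,0,0]], rot=[[0.003,0,0.005],[0,0,0],[0,0,0],[0,0,0],[0,0,0],[0,0,0]], fingers=[0,0,0,0,0,0])

```text
t: 3.55
tool_pos: [0.4724, 0.0771, 0.0348]
orientation: [[1.0, -0.008, 0.014], [-0.008, -1.0, 0.0], [0.014, -0.0, -1.0]]
force: [0.0, -0.1, 0.5]
finger_gap: 0.0857
```

```bash
python3 st.py .466 .078 .028 -0.4 0
```

```text
t 3.55 pos [0.4724 0.0771 0.0348] F [ 0.  -0.1  0.5] gap 0.0857
heading -0.45 pitch -0.82 roll -0.01
d_tool [-0.0065 -0.0009  0.0067] rot [-0.0002 -0.0143 -0.0009]
```

Request:
jog_arm(translation=[[-0.006,-0.001,0.006],[0,0,0],[0,0,0]], rot=[[0,-0.014,0],[0,0,0],[0,0,0]], fingers=[0,0,0])

```text
t: 3.85
tool_pos: [0.467, 0.0783, 0.0295]
orientation: [[1.0, -0.008, 0.002], [-0.008, -1.0, 0.0], [0.002, -0.0, -1.0]]
force: [0.8, 0.1, -0.3]
finger_gap: 0.0856
```

```bash
python3 st.py .466 .078 .028 -0.4 0
```

```text
t 3.85 pos [0.467  0.0783 0.0295] F [ 0.8  0.1 -0.3] gap 0.0856
heading -0.44 pitch -0.09 roll -0.02
d_tool [-0.001   0.0004  0.0015] rot [-0.0004 -0.0016 -0.0006]
```

Close the gripper.

Request:
jog_arm(translation=[[-0.001,0,0.001],[0,0,0],[0,0,0],[0,0,0],[0,0,0],[0,0,0],[0,0,0],[0,0,0],[0,0,0],[0,0,0]], rot=[[0,0,0],[0,0,0],[0,0,0],[0,0,0],[0,0,0],[0,0,0],[0,0,0],[0,0,0],[0,0,0],[0,0,0]], fingers=[1,1,1,1,1,1,1,1,1,1], squeeze=80)

```text
t: 4.85
tool_pos: [0.4661, 0.0784, 0.0289]
orientation: [[1.0, -0.008, 0.002], [-0.008, -1.0, 0.0], [0.002, -0.001, -1.0]]
force: [0.2, -0.6, 1.4]
finger_gap: 0.0227
```

```bash
python3 st.py .466 .078 .028 -0.4 0
```

```text
t 4.85 pos [0.4661 0.0784 0.0289] F [ 0.2 -0.6  1.4] gap 0.0227
heading -0.43 pitch -0.13 roll -0.03
d_tool [-0.0001  0.0004  0.0009] rot [-0.0005 -0.0023 -0.0006]
```

Request:
jog_arm(translation=[[0,0,-0.01],[0,0,-0.02],[0,0,-0.02],[-0.005,0.015,0],[-0.005,0.025,0],[-0.005,0.025,0],[-0.005,0.025,0],[-0.005,0.025,0],[-0.005,0.025,0],[0,0.015,0],[0,0,0]], rot=[[0,0,0],[0,0,0],[0,0,0],[0,0,0.006],[0,0,0.006],[0,0,0.006],[0,0,0.006],[0,0,0.006],[0,0,0],[0,0,0],[0,0,0]], fingers=[1,1,1,1,1,1,1,1,1,1,1])

```text
t: 5.95
tool_pos: [0.4311, -0.0806, 0.0857]
orientation: [[0.999, -0.035, 0.005], [-0.035, -0.999, -0.001], [0.005, 0.0, -1.0]]
force: [0.2, -0.4, -1.6]
finger_gap: 0.023
```

```bash
python3 st.py .43 -.0948 .06 -2 0
```

```text
t 5.95 pos [ 0.4311 -0.0806  0.0857] F [ 0.2 -0.4 -1.6] gap 0.023
heading -2.02 pitch -0.27 roll 0.02
d_tool [-0.0007  0.0142  0.0257] rot [ 0.0003 -0.0047 -0.0004]
```

Request:
jog_arm(translation=[[0,0.007,0.01],[0,0.006,0.012],[0,0,0.005],[0,0,0]], rot=[[0,-0.005,0],[0,0,0],[0,0,0],[0,0,0]], fingers=[1,1,1,1])

```text
t: 6.35
tool_pos: [0.4308, -0.093, 0.0576]
orientation: [[0.999, -0.035, -0.0], [-0.035, -0.999, 0.0], [-0.0, -0.0, -1.0]]
force: [0.3, -0.4, -1.6]
finger_gap: 0.0229
```

```bash
python3 st.py .43 -.0948 .035 -2 0; python3 look.py 2 scene top
```

```text
t 6.35 pos [ 0.4308 -0.093   0.0576] F [ 0.3 -0.4 -1.6] gap 0.0229
heading -2.01 pitch 0.01 roll -0.02
d_tool [-0.0007  0.0019  0.0226] rot [-0.0003  0.0002 -0.0001]
```

View pics/scene2.png

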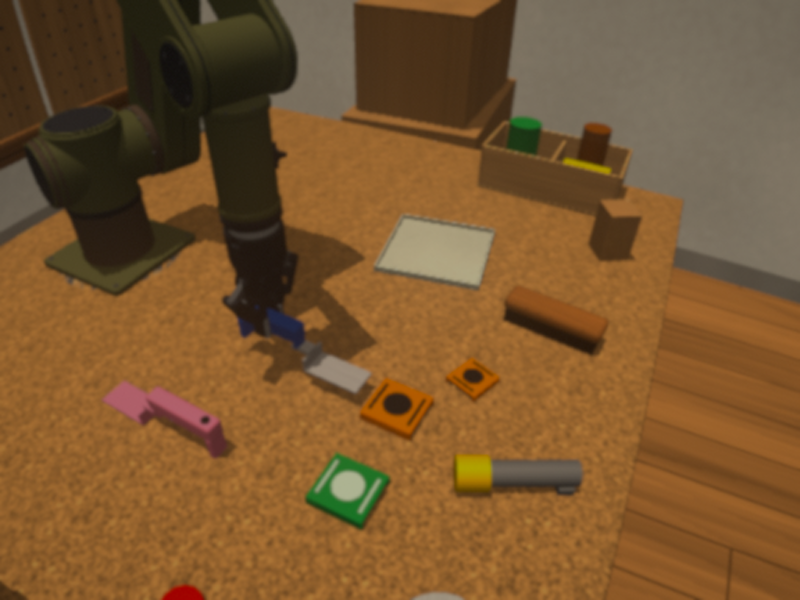

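View pics/top2.png

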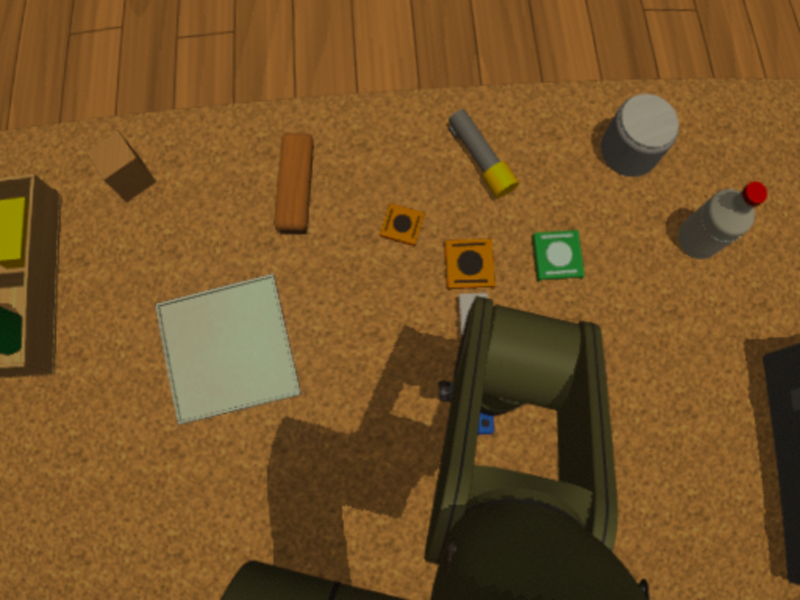

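The scene shows the lifter held level, with its tip at (365,380) just short of the station at (397,407). The top view shows the tip at about (474,295) with the station at (470,263). I'll measure the blade line against the station.

Run:
```python
import pickle
from h import *
for n in("scene","top"):
    d=pickle.load(open(n+"2.pkl","rb"))
    m=masks(d["image"])
    for k in("steel","orange","blue"):
        for mm,s,c in comps(m[k],40):
            if s[4]<900: print(n,k,s,c.round(1),rect(d,mm,dict(steel=.0315,orange=.016,blue=.089)[k]))
    if n=="top":
        mm=[a for a in comps(m["steel"],40) if 290<a[1][0]<305][0][0]
        ys,xs=np.nonzero(mm)
        for y in range(ys.min(),ys.max()+1):
            xx=xs[ys==y]; print(y,xx.min(),xx.max(),(plane(d,[[xx.min()-.5,y],[xx.max()+.5,y]],.0315)*1000).round(1).tolist())
```

```text
scene steel [130   0   7  14  57] [132.1   7.9] (-1191.2, 1588.1, 41.4, 470.1, 42.3)
scene steel [198 228  37  22 426] [216.8 238.5] (544.8, -99.9, 37.4, 77.2, 86.6)
scene steel [213 302  20  18 282] [222.3 310.4] (646.3, -248.0, 34.3, 35.2, 28.9)
scene steel [266 380  28   4  69] [280.1 382.1] (788.9, -318.8, 41.9, 4.8, 26.4)
scene orange [286 229  33  26 332] [302.2 241.7] (710.6, -9.0, 56.7, 54.5, 70.1)
scene orange [231 242  46  36 671] [253.7 260.2] (637.2, -103.2, 73.0, 75.8, 87.9)
scene blue [173 199  19  13 103] [181.3 205.2] (457.5, -97.9, 15.3, 52.2, 85.0)
top steel [350 155  16  15 193] [357.4 162.1] (638.5, -235.7, 36.9, 34.7, 86.0)
top steel [294 188  17  22 126] [298.5 194.6] (569.0, -86.4, 29.9, 60.0, 50.4)
top orange [243 130  28  26 284] [257.  142.9] (708.6, -1.6, 56.0, 52.9, 69.6)
top orange [285 153  32  31 575] [300.4 168.2] (637.9, -100.0, 71.9, 75.2, 87.7)
top blue [306 264  10  14  89] [310.6 271.1] (390.9, -92.0, 19.2, 27.6, 84.7)
188 295 310 [[586.1, -79.9], [583.4, -117.2]]
189 295 310 [[583.7, -79.7], [581.0, -116.9]]
190 295 303 [[581.3, -79.5], [579.8, -
[... 162 characters left out ...]
, -78.6], [570.6, -94.8]]
195 295 300 [[569.5, -78.4], [568.5, -92.3]]
196 295 300 [[567.1, -78.2], [566.1, -92.1]]
197 295 299 [[564.8, -77.9], [563.9, -89.5]]
198 295 299 [[562.4, -77.7], [561.5, -89.3]]
199 295 298 [[560.0, -77.5], [559.3, -86.8]]
200 295 298 [[557.7, -77.3], [557.0, -86.5]]
201 295 298 [[555.3, -77.1], [554.6, -86.3]]
202 295 297 [[553.0, -76.9], [552.5, -83.8]]
203 295 297 [[550.6, -76.6], [550.1, -83.6]]
204 295 297 [[548.3, -76.4], [547.8, -83.4]]
205 295 297 [[545.9, -76.2], [545.4, -83.1]]
206 295 296 [[543.6, -76.0], [543.3, -80.6]]
207 295 296 [[541.3, -75.8], [540.9, -80.4]]
208 295 296 [[538.9, -75.6], [538.6, -80.2]]
209 296 296 [[536.4, -77.7], [536.2, -80.0]]
```

Request:
jog_arm(translation=[[0,0,0.01],[0,0,0.01],[0,0,0.004],[0,0,0]], rot=[[0,0,0],[0,0,0],[0,0,0],[0,0,0]], fingers=[1,1,1,1])

```text
t: 6.85
tool_pos: [0.4319, -0.0921, 0.0326]
orientation: [[0.999, -0.033, 0.002], [-0.033, -0.999, -0.0], [0.002, 0.0, -1.0]]
force: [0.4, 1.3, -1.6]
finger_gap: 0.0229
```

```bash
python3 st.py .524 -.0972 .0315 -2.2 -.1
```

```text
t 6.85 pos [ 0.4319 -0.0921  0.0326] F [ 0.4  1.3 -1.6] gap 0.0229
heading -1.88 pitch -0.12 roll 0.02
d_tool [0.0922 0.0021 0.0013] rot [ 0.0003 -0.0003  0.0056]
```

Request:
jog_arm(translation=[[0,0.001,0.001],[0.008,0,0],[0.01,0,0],[0.01,0,0],[0.01,0,0],[0,0,0]], rot=[[0,0,0.005],[0,0,0],[0,0,0],[0,0,0],[0,0,0],[0,0,0]], fingers=[1,1,1,1,1,1])

```text
t: 7.45
tool_pos: [0.4754, -0.0953, 0.0322]
orientation: [[0.999, -0.039, 0.005], [-0.039, -0.999, -0.001], [0.006, 0.001, -1.0]]
force: [0.4, 0.9, -2.1]
finger_gap: 0.023
```

```bash
python3 st.py .524 -.0972 .0315 -2.2 -.1;python3 look.py 3 scene
```

```text
t 7.45 pos [ 0.4754 -0.0953  0.0322] F [ 0.4  0.9 -2.1] gap 0.023
heading -2.21 pitch -0.32 roll 0.05
d_tool [0.0486 0.     0.0009] rot [ 0.001  -0.0038 -0.0002]
```

View pics/scene3.png

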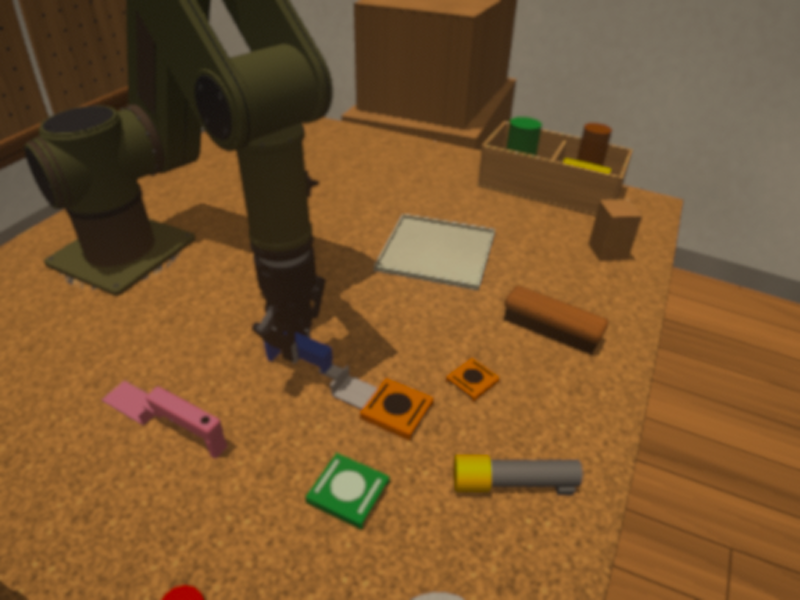

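The blade is entering the tunnel at about (365,395) and the station has not moved. I'll continue, correcting pitch.

Request:
jog_arm(translation=[[0.006,0,0.001],[0.01,0,0],[0.01,0,0],[0.01,0,0],[0.004,0,0],[0,0,0]], rot=[[0,-0.004,0],[0,-0.001,0],[0,-0.001,0],[0,-0.001,0],[0,0,0],[0,0,0]], fingers=[1,1,1,1,1,1])

```text
t: 8.1
tool_pos: [0.5172, -0.0965, 0.0305]
orientation: [[0.999, -0.038, -0.005], [-0.038, -0.999, -0.0], [-0.005, 0.0, -1.0]]
force: [0.1, -0.5, -2.0]
finger_gap: 0.023
```

```bash
python3 st.py .524 -.0972 .0315 -2.2 -.1;python3 look.py 4 scene top
python3 - <<'E'
import pickle
from h import *
for n in("scene","top"):
    d=pickle.load(open(n+"4.pkl","rb"))
    m=masks(d["image"])
    for k in("steel","orange"):
        for mm,s,c in comps(m[k],30):
            if s[4]<900: print(n,k,s,c.round(1),rect(d,mm,dict(steel=.004,orange=.016,blue=.089)[k]))
E
```

```text
t 8.1 pos [ 0.5172 -0.0965  0.0305] F [ 0.1 -0.5 -2. ] gap 0.023
heading -2.20 pitch 0.27 roll 0.02
d_tool [ 0.0068  0.0005 -0.001 ] rot [0.0004 0.0065 0.    ]
scene steel [146   0  32  40 313] [161.8  19.1] (-887.7, 1520.5, 59.8, 1188.7, 47.0)
scene steel [205   0  21  28 301] [218.    9.6] (-560.5, 1824.7, 157.1, 854.2, 40.0)
scene steel [131  63  11  19 110] [135.1  73.3] (-316.8, 630.6, 43.1, 227.3, 39.0)
scene steel [316 298  50   4 127] [337.9 299.8] (830.2, -109.1, 97.2, 6.9, 26.2)
scene steel [213 302  20  18 282] [222.3 310.4] (636.7, -233.6, 35.9, 36.9, 28.9)
scene steel [266 381  28   3  67] [279.9 382.2] (786.5, -308.6, 44.0, 3.3, 26.4)
scene orange [286 229  33  26 357] [302.3 241.8] (710.5, -9.0, 57.2, 54.9, 69.5)
scene orange [231 243  46  35 655] [254.5 260.8] (638.4, -103.4, 75.0, 74.5, 87.4)
top orange [244 130  28  26 327] [257.1 143. ] (708.3, -1.8, 56.0, 53.4, 69.0)
top orange [285 154   7  27 107] [287.3 163.8] (642.4, -70.8, 14.4, 64.7, 84.9)
```

View pics/scene4.png

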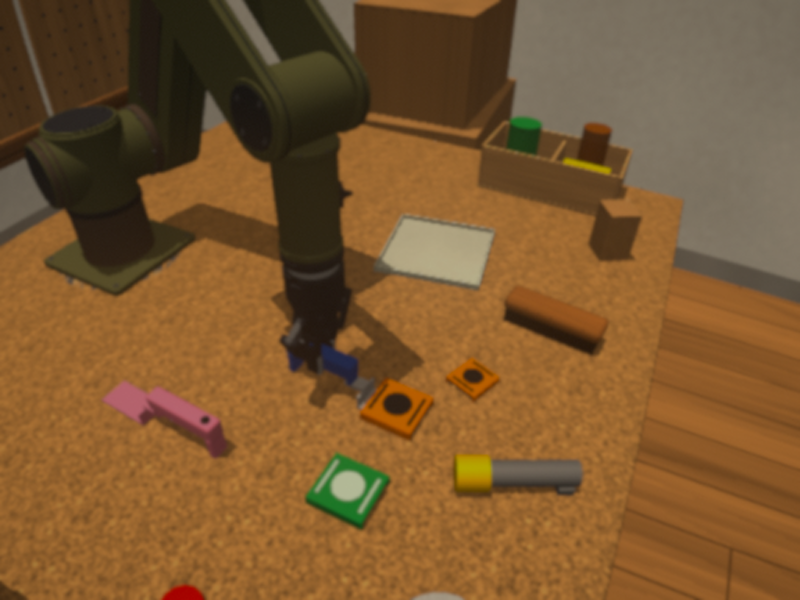

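The heel is at (365,390), about 7 mm from the station. I'll go the rest of the way, then lift with a slight nose-up.

Request:
jog_arm(translation=[[0.005,0,-0.001],[0.002,0,0],[0,0,0],[0,0,-0.004],[0,0,-0.006],[0,0,-0.008],[0,0,-0.008],[0,0,-0.008],[0,0,0]], rot=[[0,0.006,0],[0,0,0],[0,0,0],[0,0.01,0],[0,0.02,0],[0,0.02,0],[0,0.015,0],[0,0,0],[0,0,0]], fingers=[1,1,1,1,1,1,1,1,1])

```text
t: 9.1
tool_pos: [0.5187, -0.096, 0.0685]
orientation: [[0.997, -0.039, 0.068], [-0.039, -0.999, -0.002], [0.068, -0.001, -0.998]]
force: [0.5, 0.5, -2.2]
finger_gap: 0.0229
```

```bash
python3 st.py .524 -.0972 .1 -2.2 -4;python3 look.py 5 scene
```

```text
t 9.1 pos [ 0.5187 -0.096   0.0685] F [ 0.5  0.5 -2.2] gap 0.0229
heading -2.23 pitch -3.89 roll -0.03
d_tool [ 0.0074  0.001  -0.031 ] rot [ 0.0022  0.0018 -0.0004]
```

View pics/scene5.png

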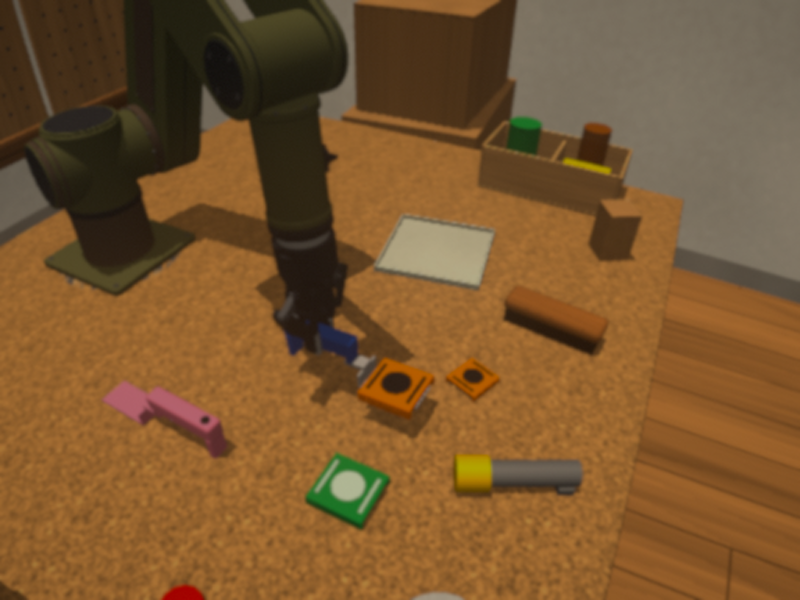

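The station sits on the blade against the heel at (395,385). I'll raise it further and carry it gently toward the tray.

Request:
jog_arm(translation=[[0,0,-0.008],[0,0,-0.01],[0,0,-0.01],[0,-0.003,-0.008],[-0.001,-0.006,-0.002],[-0.002,-0.009,0],[-0.003,-0.012,0],[-0.003,-0.014,0],[-0.003,-0.015,0],[-0.003,-0.015,0],[-0.003,-0.015,0],[-0.003,-0.015,0]], rot=[[0,0,0],[0,0,0],[0,0,0],[0,0,0],[0,0,-0.003],[0,0,-0.006],[0,0,-0.008],[0,0,-0.009],[0,0,-0.009],[0,0,-0.009],[0,0,-0.009],[0,0,-0.009]], fingers=[1,1,1,1,1,1,1,1,1,1,1,1])

```text
t: 10.35
tool_pos: [0.4924, 0.0174, 0.1062]
orientation: [[0.998, 0.027, 0.063], [0.028, -1.0, -0.0], [0.063, 0.002, -0.998]]
force: [-0.5, -0.4, -2.4]
finger_gap: 0.023
```

```bash
python3 st.py .425 .258 .115 10.5 -4
```

```text
t 10.35 pos [0.4924 0.0174 0.1062] F [-0.5 -0.4 -2.4] gap 0.023
heading 1.58 pitch -3.61 roll 0.12
d_tool [-0.06   -0.2424 -0.0132] rot [-0.0003  0.0067 -0.1557]
```

Request:
jog_arm(translation=[[-0.004,-0.015,-0.001],[-0.004,-0.015,-0.001],[-0.004,-0.015,-0.001],[-0.003,-0.015,-0.001],[-0.003,-0.015,-0.001],[-0.003,-0.015,-0.001],[-0.003,-0.015,0],[-0.002,-0.015,0],[-0.002,-0.015,0],[-0.002,-0.013,0],[-0.002,-0.011,0],[-0.001,-0.009,0]], rot=[[0,0.002,-0.01],[0,0.002,-0.01],[0,0.002,-0.01],[0,0,-0.01],[0,0,-0.01],[0,0,-0.01],[0,0,-0.01],[0,0,-0.01],[0,0,-0.01],[0,0,-0.01],[0,0,-0.008],[0,0,-0.007]], fingers=[1,1,1,1,1,1,1,1,1,1,1,1])

```text
t: 11.55
tool_pos: [0.4272, 0.2013, 0.1038]
orientation: [[0.985, 0.162, 0.053], [0.162, -0.987, 0.001], [0.052, 0.007, -0.999]]
force: [0.9, -0.7, -2.7]
finger_gap: 0.0232
```

```bash
python3 st.py .425 .258 .115 10.5 -4
```

```text
t 11.55 pos [0.4272 0.2013 0.1038] F [ 0.9 -0.7 -2.7] gap 0.0232
heading 9.36 pitch -2.98 roll 0.41
d_tool [ 0.0076 -0.0563 -0.0112] rot [-0.0043  0.0168 -0.0202]
```

Request:
jog_arm(translation=[[0,-0.01,-0.002],[0,-0.011,-0.003],[0,-0.011,-0.003],[0,-0.009,-0.002],[0,-0.006,-0.001],[0,-0.004,0],[0,0,0],[0,0,0]], rot=[[0,0.005,-0.005],[-0.002,0.005,-0.005],[-0.002,0.005,-0.005],[0,0,-0.003],[0,0,0],[0,0,0],[0,0,0],[0,0,0]], fingers=[1,1,1,1,1,1,1,1])

```text
t: 12.35
tool_pos: [0.4163, 0.2571, 0.1153]
orientation: [[0.981, 0.183, 0.07], [0.184, -0.983, 0.0], [0.068, 0.013, -0.998]]
force: [-0.5, 0.0, -2.5]
finger_gap: 0.0227
```

```bash
python3 st.py .425 .258 .115 10.5 -4; python3 look.py 6 scene top
```

```text
t 12.35 pos [0.4163 0.2571 0.1153] F [-0.5  0.  -2.5] gap 0.0227
heading 10.61 pitch -3.93 roll 0.73
d_tool [0.0086 0.0007 0.0009] rot [-0.0001  0.0001  0.0015]
```

View pics/scene6.png

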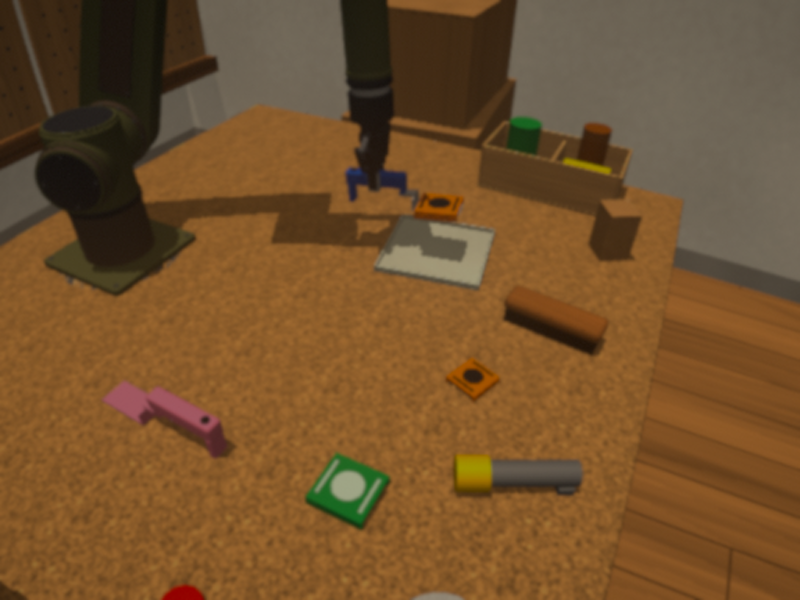

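View pics/top6.png

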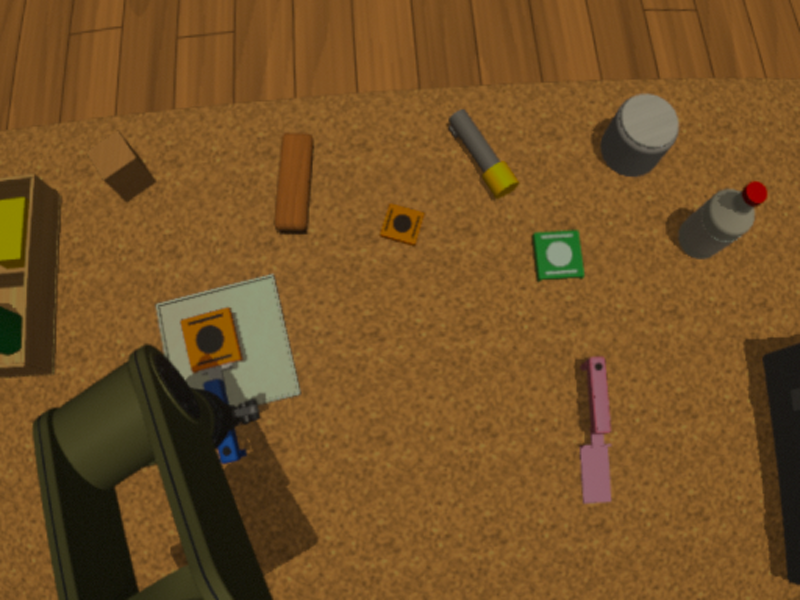

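Run:
```python
import pickle
from h import *
d=pickle.load(open("top6.pkl","rb"))
print(plane(d,[[210*.64,340*.64]],.111)*1000)
d=pickle.load(open("top0.pkl","rb"))
c=np.array([[158,305],[273,276],[299,395],[179,422]])*.64
P=plane(d,c,.012)*1000;print(P,P.mean(0))
```

```text
[[528.0964915  275.73497887]]
[[607.35305957 383.45120017]
 [639.65509703 201.41465584]
 [454.83927376 169.39516555]
 [425.70029681 352.40902755]] [531.88693179 276.66751228]
```

The station is still on the blade, against the heel, over the tray: station at (528,276), tray centre (532,277). I'll lower, then tilt.

Request:
jog_arm(translation=[[0.002,0,0.004],[0.003,0,0.007],[0.003,0,0.007],[0.003,0,0.006],[0.002,0,0.003],[0,0,0]], rot=[[0,-0.01,0],[0,-0.02,0],[0,-0.02,0],[0,-0.015,0],[0,-0.005,0],[0,0,0]], fingers=[1,1,1,1,1,1])

```text
t: 13.05
tool_pos: [0.4327, 0.2582, 0.0854]
orientation: [[0.984, 0.18, -0.006], [0.18, -0.983, -0.014], [-0.008, 0.013, -1.0]]
force: [0.1, 0.1, -1.3]
finger_gap: 0.0228
```

```bash
python3 st.py .437 .2588 .094 10.3 20
```

```text
t 13.05 pos [0.4327 0.2582 0.0854] F [ 0.1  0.1 -1.3] gap 0.0228
heading 10.39 pitch 0.48 roll 0.75
d_tool [ 0.0043  0.0003 -0.0086] rot [ 0.0756 -0.335  -0.0009]
```

```bash
sed -i 's/"zyx"/"ZYX"/' st.py; python3 st.py .437 .2588 .094 10.3 20
```

```text
t 13.05 pos [0.4327 0.2582 0.0854] F [ 0.1  0.1 -1.3] gap 0.0228
heading 10.39 pitch 0.48 roll 0.75
d_tool [ 0.0043  0.0003 -0.0086] rot [ 0.0132 -0.3406 -0.0006]
```

Request:
jog_arm(translation=[[0,0,-0.001],[0.001,0,-0.001],[0.001,0,-0.001],[0.001,0,-0.001],[0,0,-0.001],[0,0,-0.001],[0,0,-0.001]], rot=[[0.006,-0.03,0],[0.006,-0.05,0],[0,-0.05,0],[0,-0.05,0],[0,-0.05,0],[0,-0.03,0],[0,0,0]], fingers=[1,1,1,1,1,1,1])

```text
t: 13.75
tool_pos: [0.4359, 0.2586, 0.0914]
orientation: [[0.945, 0.181, -0.271], [0.174, -0.984, -0.051], [-0.276, 0.001, -0.961]]
force: [-0.7, 0.2, -2.4]
finger_gap: 0.0226
```

```bash
python3 st.py .437 .2588 .094 10.3 20;python3 look.py 7 scene top
```

```text
t 13.75 pos [0.4359 0.2586 0.0914] F [-0.7  0.2 -2.4] gap 0.0226
heading 10.40 pitch 16.02 roll 0.06
d_tool [ 0.0003 -0.     -0.0028] rot [ 0.0016 -0.0695  0.0016]
```

View pics/scene7.png

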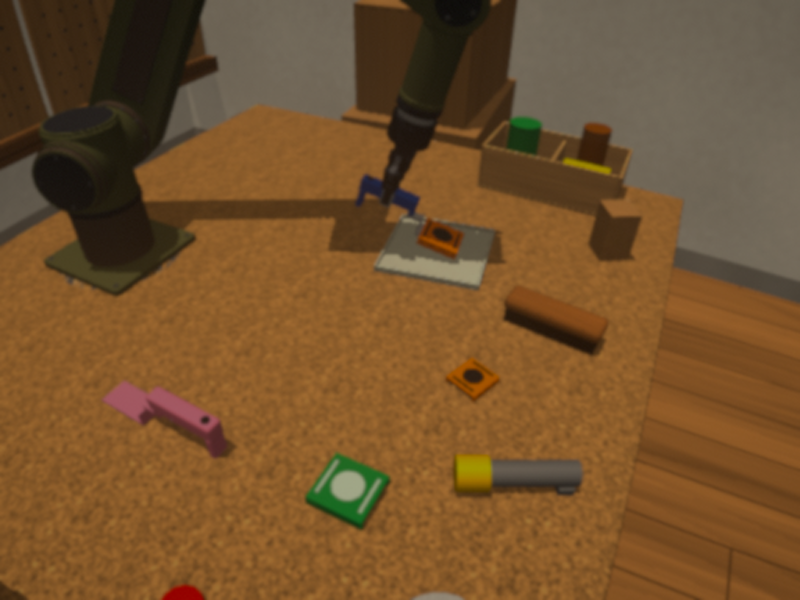

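The station at (440,237) is low over the tray at 16° tilt. I'll tilt a bit further.

Request:
jog_arm(translation=[[0,0,-0.001],[0,0,-0.002],[0,0,-0.001],[0,0,0],[0,0,0],[0,0,0]], rot=[[0,-0.03,0],[0,-0.03,0],[0,-0.03,0],[0,0,0],[0,0,0],[0,0,0]], fingers=[1,1,1,1,1,1])

```text
t: 14.45
tool_pos: [0.4328, 0.2581, 0.0967]
orientation: [[0.917, 0.183, -0.354], [0.17, -0.983, -0.067], [-0.36, 0.001, -0.933]]
force: [-0.3, -0.5, -2.1]
finger_gap: 0.023
```

```bash
python3 st.py .437 .2588 .094 10.3 20;python3 look.py 8 scene top
python3 - <<'E'
import cv2,pickle
a=pickle.load(open("scene8.pkl","rb"))["image"][110:200,210:330,::-1]
b=pickle.load(open("top8.pkl","rb"))["image"][165:285,80:240,::-1]
cv2.imwrite("pics/c8.png",cv2.hconcat([cv2.resize(a,(400,300),interpolation=2),cv2.resize(b,(400,300),interpolation=2)]))
E
```

```text
t 14.45 pos [0.4328 0.2581 0.0967] F [-0.3 -0.5 -2.1] gap 0.023
heading 10.50 pitch 21.12 roll 0.08
d_tool [0.005  0.     0.0009] rot [0.0028 0.0195 0.0032]
```

View pics/c8.png

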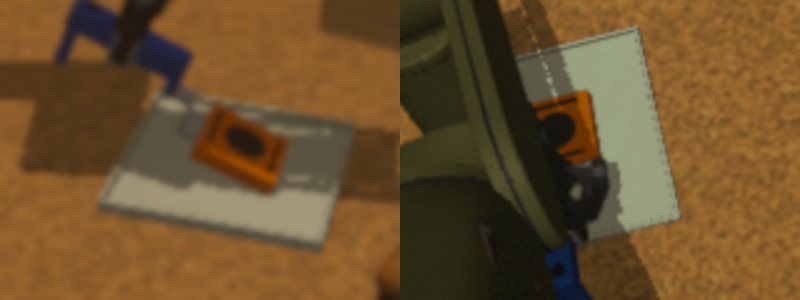

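The station has slid partway and its front edge rests on the tray floor. I'll withdraw the blade backwards slowly, slightly lower.

Request:
jog_arm(translation=[[0.001,0,0.002],[-0.005,0,0.003],[-0.007,0,0.003],[-0.007,0,0.003],[-0.007,0,0.003],[-0.007,0,0.003],[0,0,0]], rot=[[0,0,0],[0,0,0],[0,0,0],[0,0,0],[0,0,0],[0,0,0],[0,0,0]], fingers=[1,1,1,1,1,1,1])

```text
t: 15.25
tool_pos: [0.3923, 0.2504, 0.0924]
orientation: [[0.917, 0.183, -0.355], [0.17, -0.983, -0.068], [-0.362, 0.002, -0.932]]
force: [0.3, -0.5, -0.9]
finger_gap: 0.0232
```

```bash
python3 st.py .437 .2588 .094 10.3 20;python3 look.py 9 scene top
python3 - <<'E'
import cv2,pickle
a=pickle.load(open("scene9.pkl","rb"))["image"][110:200,210:330,::-1]
b=pickle.load(open("top9.pkl","rb"))["image"][165:285,80:240,::-1]
cv2.imwrite("pics/c9.png",cv2.hconcat([cv2.resize(a,(400,300),interpolation=2),cv2.resize(b,(400,300),interpolation=2)]))
E
```

```text
t 15.25 pos [0.3923 0.2504 0.0924] F [ 0.3 -0.5 -0.9] gap 0.0232
heading 10.52 pitch 21.20 roll 0.10
d_tool [ 0.0418 -0.0001 -0.0179] rot [0.0031 0.021  0.0036]
```

View pics/c9.png

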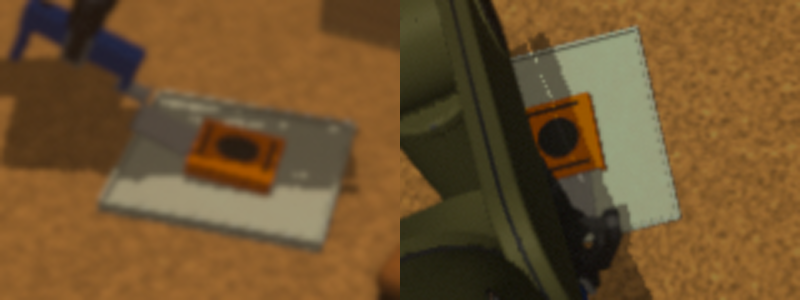

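The station is settling flat and staying put while the blade comes out. I'll continue.

Request:
jog_arm(translation=[[-0.005,0,0.002],[-0.007,0,0.003],[-0.007,0,0.003],[-0.007,0,0.002],[-0.007,0,0.002],[-0.005,0,0.001],[0,0,0]], rot=[[0,0,0],[0,0,0],[0,0,0],[0,0,0],[0,0,0],[0,0,0],[0,0,0]], fingers=[1,1,1,1,1,1,1])

```text
t: 16.05
tool_pos: [0.3517, 0.2431, 0.0941]
orientation: [[0.918, 0.183, -0.352], [0.17, -0.983, -0.067], [-0.359, 0.001, -0.933]]
force: [-0.2, -0.4, -1.2]
finger_gap: 0.0227
```

```bash
python3 st.py .437 .2588 .094 10.3 20;python3 look.py 10 scene top
python3 - <<'E'
import cv2,pickle
a=pickle.load(open("scene10.pkl","rb"))["image"][110:200,210:330,::-1]
b=pickle.load(open("top10.pkl","rb"))["image"][165:285,80:240,::-1]
cv2.imwrite("pics/c10.png",cv2.hconcat([cv2.resize(a,(400,300),interpolation=2),cv2.resize(b,(400,300),interpolation=2)]))
E
```

```text
t 16.05 pos [0.3517 0.2431 0.0941] F [-0.2 -0.4 -1.2] gap 0.0227
heading 10.51 pitch 21.02 roll 0.06
d_tool [ 0.081   0.0001 -0.031 ] rot [0.0025 0.0178 0.0035]
```

View pics/c10.png

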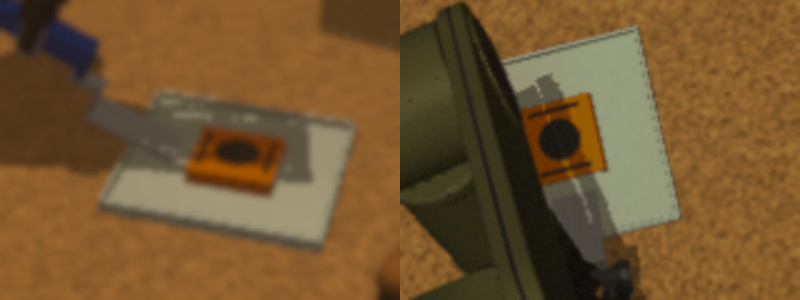

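The blade tip is now about 10 mm behind the station's rear edge. I'll back off a little more, rise and level out.

Request:
jog_arm(translation=[[-0.007,0,0.001],[-0.007,0,0.0],[-0.005,0,-0.01],[-0.005,0,-0.02],[-0.005,0,-0.02],[-0.005,0,-0.02],[0,0,-0.01],[0,0,0]], rot=[[0,0,0],[0,0,0],[0,0,0],[0,0.05,0],[0,0.07,0],[0,0.09,0],[0,0.09,0],[0,0.06,0]], fingers=[1,1,1,1,1,1,1,1])

```text
t: 16.95
tool_pos: [0.3459, 0.2425, 0.187]
orientation: [[0.984, 0.18, 0.008], [0.18, -0.984, 0.002], [0.008, -0.0, -1.0]]
force: [-0.4, 0.5, -2.5]
finger_gap: 0.0234
```

```bash
python3 st.py .48 .02 .1 0 0;python3 look.py 11 scene top
```

```text
t 16.95 pos [0.3459 0.2425 0.187 ] F [-0.4  0.5 -2.5] gap 0.0234
heading 10.36 pitch -0.48 roll -0.03
d_tool [0.0911 0.243  0.0877] rot [-0.0012 -0.0084  0.1809]
```

View pics/scene11.png

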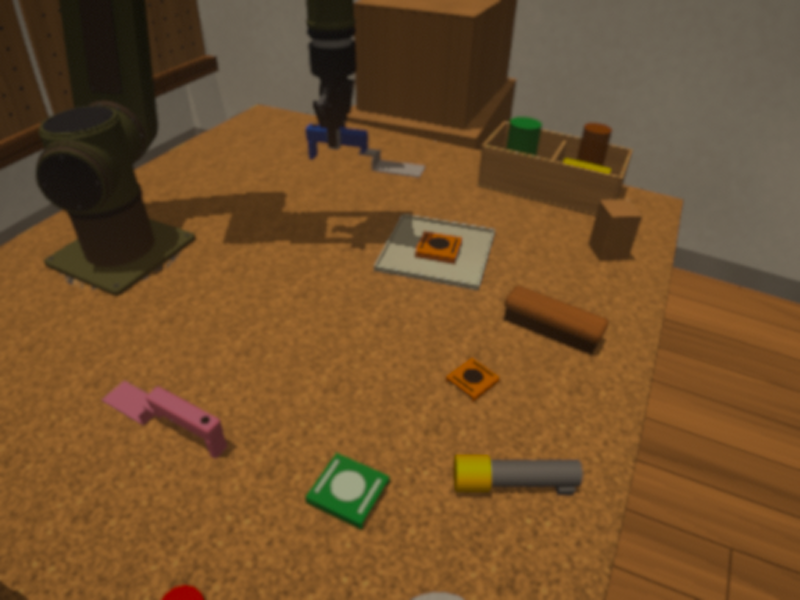

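View pics/top11.png

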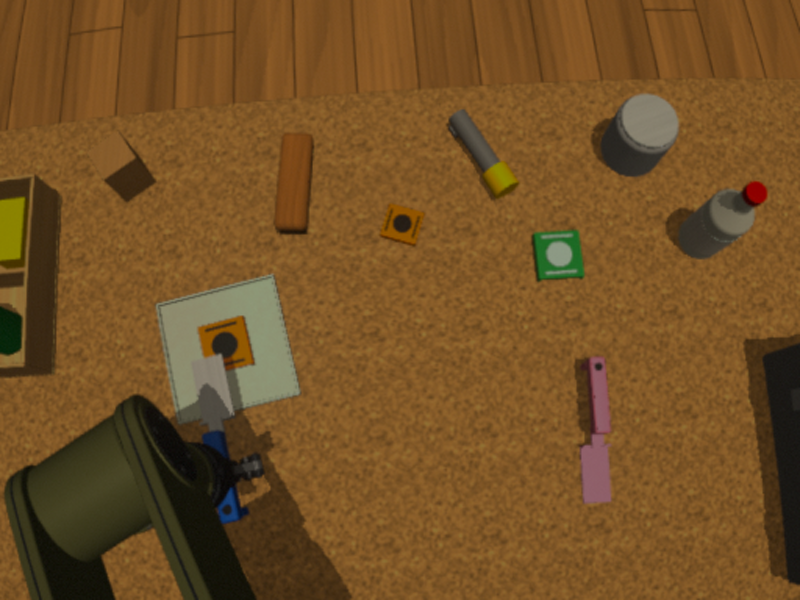

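The station lies flat in the tray, centred near (225,345). I'll carry the lifter to open ledge around (0.48, 0.02).

Request:
jog_arm(translation=[[0.01,0.012,0],[0.012,0.025,0],[0.012,0.025,0],[0.012,0.025,0],[0.012,0.025,0],[0.013,0.025,0],[0.013,0.025,0],[0.014,0.025,0],[0.012,0.02,0],[0.006,0.008,0],[0,0,0]], rot=[[0,-0.008,0.02],[0,0,0.02],[0,0,0.02],[0,0,0.02],[0,0,0.02],[0,0,0.02],[0,0,0.02],[0,0,0.02],[0,0,0.02],[0,0,0],[0,0,0]], fingers=[1,1,1,1,1,1,1,1,1,1,1])

```text
t: 18.15
tool_pos: [0.4847, 0.0303, 0.184]
orientation: [[1.0, -0.004, -0.027], [-0.003, -1.0, 0.002], [-0.027, -0.002, -1.0]]
force: [-0.1, 0.2, -1.9]
finger_gap: 0.023
```

```bash
python3 st.py .48 .01 .06 0 -.13
```

```text
t 18.15 pos [0.4847 0.0303 0.184 ] F [-0.1  0.2 -1.9] gap 0.023
heading -0.20 pitch 1.54 roll -0.10
d_tool [-0.0013  0.0205  0.124 ] rot [-0.0019  0.0291 -0.0035]
```

Request:
jog_arm(translation=[[0,0.006,0.01],[0,0.008,0.02],[0,0.004,0.025],[0,0,0.025],[0,0,0.02],[0,0,0.012],[0,0,0.004],[0,0,0]], rot=[[0,0.029,0],[0,0,0],[0,0,0],[0,0,0],[0,0,0],[0,0,0],[0,0,0],[0,0,0]], fingers=[1,1,1,1,1,1,1,1])

```text
t: 18.95
tool_pos: [0.4804, 0.0201, 0.0644]
orientation: [[1.0, 0.002, -0.006], [0.003, -1.0, 0.009], [-0.006, -0.009, -1.0]]
force: [0.5, 0.1, -1.4]
finger_gap: 0.0229
```

```bash
python3 st.py .48 .01 .0295 0 -.13; python3 look.py 12 scene
```

```text
t 18.95 pos [0.4804 0.0201 0.0644] F [ 0.5  0.1 -1.4] gap 0.0229
heading 0.14 pitch 0.34 roll -0.50
d_tool [-0.0003  0.0104  0.0348] rot [-0.0086  0.0082  0.0025]
```

View pics/scene12.png

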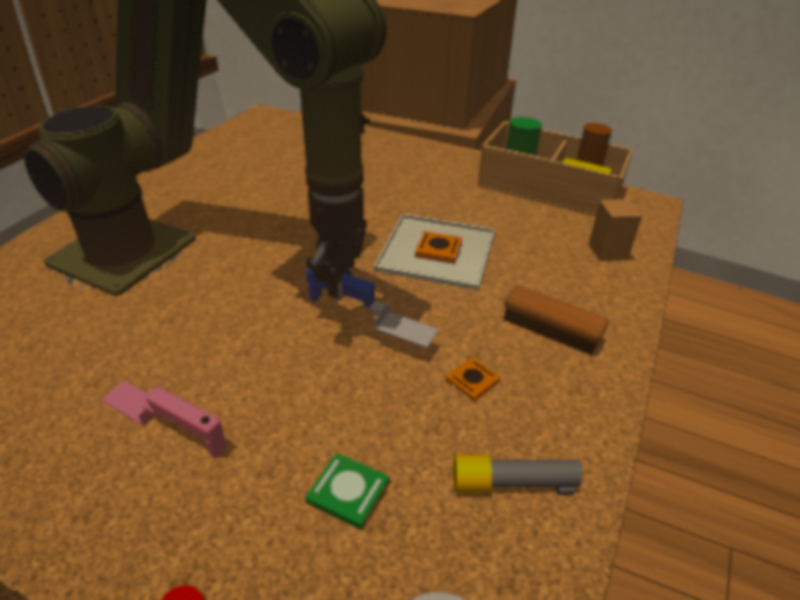

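The lifter at (375,310) is level above clear ledge. I'll set it down.

Request:
jog_arm(translation=[[0,0,0.01],[0,0,0.012],[0,0,0.007],[0,0,0.002],[0,0,0]], rot=[[-0.009,0.008,0],[0,0,0],[0,0,0],[0,0,0],[0,0,0]], fingers=[1,1,1,1,1])

```text
t: 19.5
tool_pos: [0.4843, 0.0214, 0.0369]
orientation: [[1.0, 0.004, 0.011], [0.004, -1.0, -0.0], [0.011, 0.0, -1.0]]
force: [0.6, 0.5, -0.4]
finger_gap: 0.0228
```

```bash
python3 st.py .48 .02 .0295 0 -.13
```

```text
t 19.5 pos [0.4843 0.0214 0.0369] F [ 0.6  0.5 -0.4] gap 0.0228
heading 0.23 pitch -0.63 roll 0.02
d_tool [-0.0044  0.0014  0.0074] rot [ 0.0003 -0.0088  0.004 ]
```

Request:
jog_arm(translation=[[0,0,0.004],[0,0,0.002],[0,0,0]], rot=[[0,-0.009,0],[0,0,0],[0,0,0]], fingers=[1,1,1])

```text
t: 19.8
tool_pos: [0.4855, 0.0214, 0.0318]
orientation: [[1.0, 0.004, 0.004], [0.004, -1.0, -0.0], [0.004, 0.0, -1.0]]
force: [0.6, -0.6, -1.7]
finger_gap: 0.0228
```

```bash
python3 st.py .48 .02 .0290 0 -.13
```

```text
t 19.8 pos [0.4855 0.0214 0.0318] F [ 0.6 -0.6 -1.7] gap 0.0228
heading 0.22 pitch -0.22 roll 0.02
d_tool [-0.0056  0.0014  0.0027] rot [ 0.0004 -0.0016  0.0039]
```

Request:
jog_arm(translation=[[0,0,0.0025],[0,0,0],[0,0,0]], rot=[[0,-0.002,0],[0,0,0],[0,0,0]], fingers=[1,1,1])

```text
t: 20.1
tool_pos: [0.4858, 0.0213, 0.0292]
orientation: [[1.0, 0.004, 0.002], [0.004, -1.0, -0.0], [0.002, 0.0, -1.0]]
force: [0.3, -0.3, -1.6]
finger_gap: 0.023
```

```bash
python3 st.py .48 .02 .0290 0 -.13
```

```text
t 20.1 pos [0.4858 0.0213 0.0292] F [ 0.3 -0.3 -1.6] gap 0.023
heading 0.21 pitch -0.12 roll 0.02
d_tool [-0.0058  0.0012  0.0002] rot [0.0004 0.0002 0.0037]
```

Request:
jog_arm(translation=[[0,0,0.001],[0,0,0]], rot=[[0,0,0],[0,0,0]], fingers=[1,1])

```text
t: 20.3
tool_pos: [0.486, 0.0212, 0.0292]
orientation: [[1.0, 0.004, 0.003], [0.004, -1.0, -0.0], [0.003, 0.0, -1.0]]
force: [-0.2, 0.2, -1.4]
finger_gap: 0.023
```

Within about 1 mm of the ledge; release.

Request:
jog_arm(translation=[[0,0,0.001],[0,0,0],[0,0,0],[0,0,0],[0,0,0],[0,0,0],[0,0,0],[0,0,0],[0,0,0]], rot=[[0,0,0],[0,0,0],[0,0,0],[0,0,0],[0,0,0],[0,0,0],[0,0,0],[0,0,0],[0,0,0]], fingers=[1,0.6,0.5,0.3,0,0,0,0,0])

```text
t: 21.2
tool_pos: [0.4868, 0.0212, 0.0288]
orientation: [[1.0, 0.004, 0.005], [0.004, -1.0, -0.001], [0.005, 0.001, -1.0]]
force: [0.1, -0.4, -0.3]
finger_gap: 0.0854
```

Request:
jog_arm(translation=[[0,0,-0.01],[0,0,-0.02],[0,0,-0.03],[0,0,-0.03],[0,0,-0.03],[-0.01,0.03,-0.02],[-0.01,0.04,0],[-0.01,0.04,0],[-0.01,0.04,0],[-0.01,0.04,0],[0,0.04,0],[0,0,0]], rot=[[0,0,0],[0,0,0],[0,0,0],[0,0,0],[0,0,0],[0,0,0],[0,0,0],[0,0,0],[0,0,0],[0,0,0],[0,0,0],[0,0,0]], fingers=[0,0,0,0,0,0,0,0,0,0,0,0])

```text
t: 22.4
tool_pos: [0.4378, -0.2168, 0.1845]
orientation: [[1.0, 0.01, 0.015], [0.01, -1.0, -0.007], [0.015, 0.007, -1.0]]
force: [0.1, 0.2, -0.4]
finger_gap: 0.0855
```

```bash
python3 st.py; python3 look.py 13 scene top
python3 - <<'E'
import pickle
from h import *
for n in("scene","top"):
    d=pickle.load(open(n+"13.pkl","rb"))
    m=masks(d["image"])
    for k in("steel","orange","green","blue","tray"):
        for mm,s,c in comps(m[k],50):
            if s[1]>100: print(n,k,s,c.round(1),rect(d,mm,dict(steel=.0025,orange=.020,green=.016,blue=.06,tray=.012)[k]))
E
```

```text
t 22.4 pos [ 0.4378 -0.2168  0.1845] F [ 0.1  0.2 -0.4] gap 0.0855
heading 0.56 pitch -0.88 roll 0.38
scene steel [246 213  34  18 317] [262.1 221.6] (598.8, 19.2, 77.2, 33.7, 0.3)
scene steel [213 302  20  18 282] [222.3 310.4] (636.2, -232.8, 36.0, 37.0, 28.9)
scene steel [266 380  28   4  67] [279.7 382.2] (786.0, -307.3, 44.1, 5.0, 26.4)
scene orange [268 150  26  15 182] [280.6 157.9] (538.8, 270.4, 67.4, 66.2, 11.3)
scene orange [286 229  33  26 322] [302.2 241.7] (711.4, -12.2, 56.4, 53.8, 69.1)
scene green [196 291  53  47 797] [222.5 315.2] (642.5, -243.4, 74.7, 73.8, 0.0)
scene blue [201 183  40  16 234] [220.9 190.7] (488.8, 15.1, 102.6, 22.0, 1.5)
scene tray [ 241  139   74   44 1584] [279.7 161.4] (536.6, 270.5, 182.9, 179.1, 10.4)
scene tray [212 302  21  18 312] [222.2 310.5] (638.8, -238.2, 37.5, 36.2, 27.5)
top steel [350 155  16  15 194] [357.4 162.1] (646.6, -243.0, 37.9, 35.7, 86.0)
top steel [242 172  19  36 554] [250.9 188.8] (597.2, 21.1, 87.3, 38.7, 0.4)
top steel [ 103  176   89   95 4842] [146.2 224.5] (535.5, 280.3, 190.9, 189.6, 10.3)
top orange [244 130  27  26 284] [257.1 142.9] (707.2, -1.6, 55.6, 52.7, 69.6)
top orange [127 203  35  37 511] [144.4 220.4] (536.8, 276.7, 72.8, 68.4, 11.2)
top green [341 148  33  31 506] [356.6 163.4] (640.8, -238.3, 72.0, 75.0, 89.7)
top blue [248 209  13  48 431] [254.2 232. ] (485.7, 21.5, 106.5, 21.1, 0.5)
top tray [462 135  20  14 187] [472.1 142.3] (676.5, -548.2, 31.3, 60.1, 5.5)
top tray [350 155  16  16 205] [357.5 162.2] (642.9, -240.6, 37.0, 38.2, 82.9)
top tray [ 102  176   90   95 4903] [145.8 224.8] (533.5, 278.1, 188.8, 188.6, 10.4)
```

View pics/scene13.png

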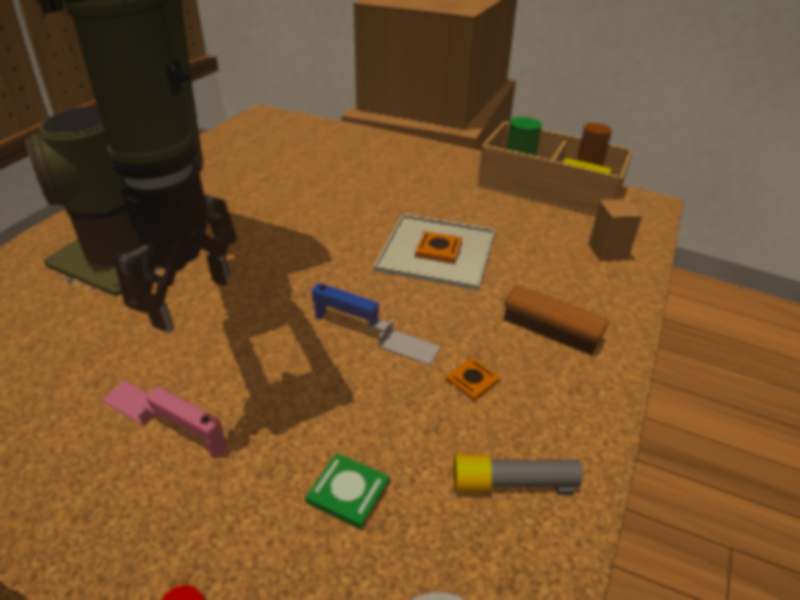

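View pics/top13.png

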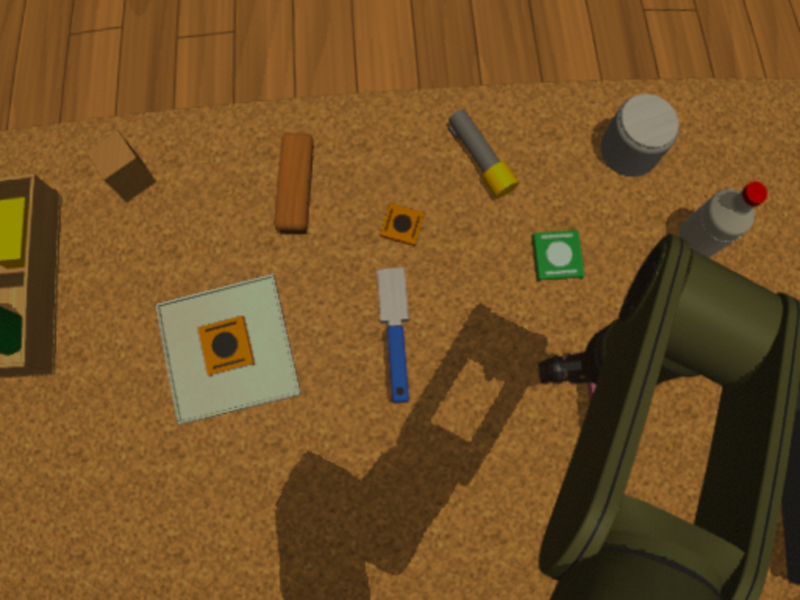

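Both views agree. The orange station is flat and upright near the tray centre, at (225,345) in the top picture. The lifter stands level on the open ledge at (395,335), and the green station is unmoved at (559,255). I'll hand in.

```bash
python3 -c "
from station import r
print(r.job_done())"
```

```text
the job is handed in; nothing more can be done
None
```

The job is handed in. I slid the blue lifter under the large orange station, carried it to the tray, tilted to about 21° nose-down so it slid off, then withdrew the blade. The lifter was then laid on open ledge and released. The arm's clock stood at about 22.5 s of the 58 s allowed.

The last pictures, before hand-in, showed:
- **Orange station:** flat and right way up in the tray, about 5 mm from its centre by both views.
- **Lifter:** standing level at about (0.486, 0.021), well clear of the tray and the stations.
- **Green station:** within about 1 mm of its first measurement.

- **Camera disagreement:** the two views differ by 5–10 mm on things seen from the side. I relied mainly on the top view for positions.
- **Lifter release:** just before release the wrist still read about 1.4 N, nearly the lifter's weight. It may therefore have settled about a millimetre when let go, and the pictures afterwards show it level.

No check failed, and the hand-in reports no verdict.

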